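Wedge the rocking plate shaker steady

TASK

The red plate shaker rocks because the rubber foot at the corner beside the yellow wedge (front left, as the robot faces it) is too short. With the fingertips, slide the wedge along the bench, thin end first, under that foot just until it is snug, without picking anything up, jacking the shaker out of level, shoving it out of place or disturbing the other things on the bench. Then press down firmly on top of that same corner to feel that it no longer rocks (push the wedge a little further if it still does), and finish with the fingertips still pressing there and the shaker steady and level.

Things in the scene. Friction and masses are not known exactly. Their poses are not given: they have to be found in the camera images.
- shaker: Red, 205 deep (x) x 195 mm wide (y), red top 68 mm up, black platform with a white well plate on its middle (up to 91 mm); 1.4-2.1 kg, loose. Origin: centre of its footprint at bench height; x to its rear, y to the left as the robot faces it. Underside 16 mm up; domed rubber feet at x +-85, y +-80 mm. Untouched it stands level on three feet; a few newtons on the front-left corner rock it down.
- short_foot (a point): The short front-left foot, 18 mm across: its centre where it joins the housing's underside (shaker frame x -85, y +80, z 16 mm). Its rounded bottom hovers 4 to 9 mm over the bench; how much is unknown and differs each time.
- corner_top (a point): Where to press: the flat red top of the housing right above the short foot (shaker frame x -85, y +80 mm), 68 mm above the bench, 17 mm in from the front and left edges.
- wedge: Yellow ridged plastic wedge, 120 long (x) x 50 mm wide (y), 80 g, loose, thin end (+x) towards the short foot. Origin: middle of its underside. Its top slopes straight from 20 mm high at the upright thick end face (x -60 mm) to 2 mm at the thin edge (x +60). It slides with under 1 N; when the foot bears on it the push rises steeply; above about 4 N it starts to jack up or shove the shaker. It does not slip back.
- tube_rack: Bystander: black tube rack with small white tubes, 50 x 75 mm, 50 mm high; origin at the centre of its underside.
- reagent_bottle: Bystander: glass bottle with a blue cap, 68 mm across, 130 mm high; origin at the centre of its underside.
- pipette: Bystander: teal and white hand pipette lying on the bench in front of the shaker, 246 mm long along its x (from -126 to +120 mm), about 22 mm high; origin on its underside.
Not all that is in view belongs to the job. Several things have the shape of the wedge; the one meant has the colours described above.

How it is judged (in metres and radians):
On the way:
1. the thin end of the wedge lies under the short foot, flat on the bench (x of short_foot in the frame of wedge between -0.02 and 0.055 m and y of short_foot in the frame of wedge between -0.024 and 0.024 m and height (world z) of wedge below 0.004 m), for 0.2 s.
At the end, for the whole second after the job is handed in: For the last second: fingertips press the front-left corner (within 45 mm) with over 4 N; the short foot stands on the flat-lying wedge, over 5 mm in from its thin edge, bearing over 1.5 N; shaker at rest, level within 0.007 rad, within 10 mm of its start (all of step 1 and contact force between wedge and shaker above 1.5 N and contact force between the fingers and shaker above 4 N and horizontal distance between the grasp point and corner_top below 0.045 m and angle between shaker's own z axis and vertical below 0.007 rad and angular speed of shaker below 0.05 rad/s and distance of shaker from where it was at the start of the episode below 0.01 m); the arm keeps its last pose, push and grip.
It fails at once if the wedge was picked up (height (world z) of wedge above 0.012 m).
It fails at once if the shaker was lifted or tipped up (height (world z) of shaker above 0.015 m or angle between shaker's own z axis and vertical above 0.11 rad).
It fails at once if a bystander was moved more than 30 mm (distance of any of tube_rack, reagent_bottle, pipette from where it was at the start of the episode above 0.03 m).
It also fails if it takes over 48 s, if anything falls off the work surface, if the arm or the gripper's body presses on something with over 40 N, if the wrist force passes 120 N, or if a joint passes its speed limit or range.

ROBOT

A 6-joint arm with a two-finger parallel gripper is mounted at the origin on the work surface. World frame = base frame: x ahead of the robot, y to its left, z up, the work surface at z = 0. Lengths are in mm, angles in rad, forces in N, time in s.
With the tool pointing down it reaches from about 275 to 1000 mm from the base axis. Payload 8.4 kg.
Tool frame: the origin (TCP) lies midway between the tips of the shut fingers; the grasp point (between the pads) lies r.grasp_offset behind it (r.grasp_offset is the distance from the TCP to the grasp point, in mm); z points along the fingers, y is the direction in which the jaws open and shut (so a half turn about z gives the same grasp; the last joint's range is limited). The gripper opens to 85 mm and grips with 20 to 120 N. Pads are 22 mm wide; open, the fingers measure 114 mm over their backs; the gripper's body (76 mm by 85 mm) begins 54 mm behind the grasp point. The pads swing forward as they close: fully open they stand 13 mm farther back than shut.
Start: joints at [1.213, 0.353, 1.633, -0, 1.155, -0.002], TCP at [217.711, 585.858, 231.281] pointing down, gripper open.
Joint ranges: [-2.63, 2.63], [-0.92, 2.1], [0.06, 2.66], [-1.3, 4.44], [0, 2.69], [-3.02, 3.02]. Speed limits (rad/s): [2.22, 2.22, 2.79, 3.14, 3.14, 3.14].

INTERFACE

Orientations are given as [roll, pitch, yaw] about the fixed x, y, z axes, in that order (R = Rz(yaw) Ry(pitch) Rx(roll)).
In Python, from rig import r gives the robot as it stands.
- The arm moves only by the tool jog_arm, never from a script. Its argument "series" is a list that holds one entry, the list of rows, each a list of 7 numbers: the shift along the tool's x, y, z in cm, then the turn, a rotation vector about the tool's x, y, z in degrees, then the finger opening in cm, from 0 to 8.54. A call has 1 to 5 rows; each row is the pose to reach, as a shift and turn from the pose commanded when the call began, along the tool's axes at that moment; what a row does not reach only later rows make up. A row lasts 1/8 s, in which the tool goes at most 62.5 mm and 10.7 degrees, less where a joint would pass 70% of its speed; a pose out of reach is approached as far as the arm can. A call with a gripper value outside its range is refused whole. The fingers move at their own pace and stop on an object; "newtons" is the grip in N (left out, the last holds). Time passes only in rows, so rows that repeat a pose let the fingers close. It gives the time, the measured TCP pose, the force and the opening at its end, in the units of the state.
- r.sense(): the state, without advancing time (a new reading comes with each control period).
- r.grab_frame(name): name is "scene" or "top" or "wrist"; returns the picture (400x640x3 uint8, red, green, blue); there is no depth.
- r.calibration(name): a dict with "mtx" (3x3 intrinsics, pixels), "origin" and "attitude" of the camera in the world; the wrist camera has in their place "T_tool_cam" (4x4, takes a point from camera to tool coordinates, whose origin is the TCP and whose axes are the flange's). Camera axes: x right, y down, z forward; pixel columns grow to the right and rows downward; lengths in mm; the calibration is good to about 2 mm. A picture is of the moment at which its call begins: read the wrist's pose just before it. calibration takes no time and is no camera call.
- r.sign_off(): hands the job in, once; it reports no verdict.
The state is a dict: "clock": time; "qpos": joint angles; "qvel": joint speeds; "joint_efforts": joint torques, N m; "eef_pos": TCP position; "tcp_rot": TCP orientation; "contact_force": force on the tool from outside, world axes, zero at the start; "wrist_torque": the same for the moment, N m; "opening": opening from 0.0 (shut) to 1.0 (fully open).
Only numpy, scipy, OpenCV 4.12 (cv2) and the standard library are available. Lean on these libraries where they do the work, as an engineer would, in place of code of your own. Each camera call takes 0.05 s, during which the arm holds its last target.

## Working session

There is one attempt and no reset: what is moved stays moved. The work goes in short steps, Python scripts to look and compute and a tool call to move; the robot and the scene stay as the last step left them, time stands still between calls to the robot, and variables do not carry over. Pictures are saved under pics/ and viewed, and the job is handed in when it is done.

Besides the shell and the picture viewer there is one more tool, called after "Emit:" in YAML: its name, and indented under it one key for each argument. jog_arm: Moves the arm, as the interface text tells. Its arguments: {"type":"object","properties":{"series":{"type":"array","items":{"type":"array","items":{"type":"array","items":{"type":"number"}}}},"newtons":{"type":"number"}},"required":["series"]}

```bash
mkdir -p pics; ls; python3 - <<'E'
from rig import r
import cv2
print(r.sense()); print(r.grasp_offset)
for n in ("scene","top","wrist"):
    c=r.calibration(n); print(n,c)
    cv2.imwrite(f"pics/{n}0.png",r.grab_frame(n)[:,:,::-1])
E
```

```text
pics
{'clock': 0.0, 'qpos': array([ 1.21260411e+00,  3.53649387e-01,  1.63416948e+00,  5.33602945e-06,
        1.15523576e+00, -2.42996415e-03]), 'qvel': array([-4.02567348e-06, -7.55435608e-04, -9.39778688e-04,  5.87274608e-04,
       -2.05292546e-03,  4.02108787e-06]), 'joint_efforts': array([-7.72493004e-04, -6.05252910e+01, -3.42072701e+01,  2.94650499e-05,
        9.17526602e-03, -4.25556976e-06]), 'eef_pos': array([217.52794839, 585.38009609, 230.54580692]), 'tcp_rot': array([-3.14013070e+00, -8.43123694e-06,  2.78582823e+00]), 'contact_force': array([ 0.20862216, -0.12217711, -0.14515428]), 'wrist_torque': array([-0.0015011 , -0.02928175, -0.02163238]), 'opening': 0.9967115116326142}
18.700000000000003
scene {'mtx': array([[466.58134902,   0.        , 313.33026484],
       [  0.        , 466.58134902, 207.76711994],
       [  0.        ,   0.        ,   1.        ]]), 'origin': array([1308.14150593,  347.50752838,  719.5202145 ]), 'attitude': array([-2.22024478e+00, -1.64260162e-03,  1.98309205e+00])}
top {'mtx': array([[395.06206492,   0.        , 323.23147383],
       [  0.        , 395.06206492, 204.26204021],
       [  0.        ,   0.        ,   1.        ]]), 'origin': array([ 362.00475602,    2.04744563, 1087.36768019]), 'attitude': array([-2.95924383e+00,  1.78066265e-03, -1.58471405e+00])}
wrist {'mtx': array([[302.03795736,   0.        , 318.40527287],
       [  0.        , 302.03795736, 201.54963056],
       [  0.        ,   0.        ,   1.        ]]), 'T_tool_cam': array([[-6.21314504e-04, -9.64624592e-01, -2.63626648e-01,
         6.72466665e+01],
       [ 9.99999755e-01, -5.14205398e-04, -4.75290265e-04,
        -2.04238089e+00],
       [ 3.22918433e-04, -2.63626879e-01,  9.64624675e-01,
        -1.42094750e+02],
       [ 0.00000000e+00,  0.00000000e+00,  0.00000000e+00,
         1.00000000e+00]])}
```

View pics/scene0.png

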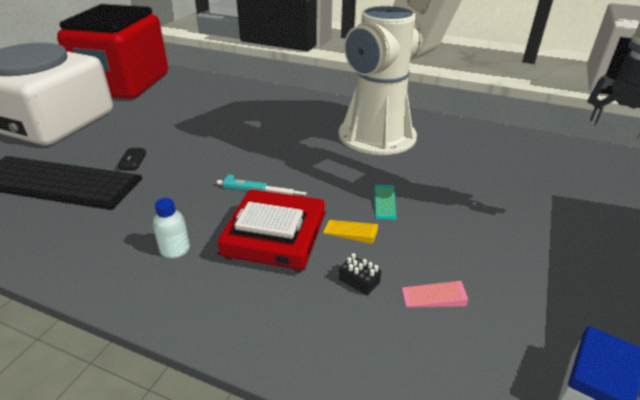

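View pics/top0.png

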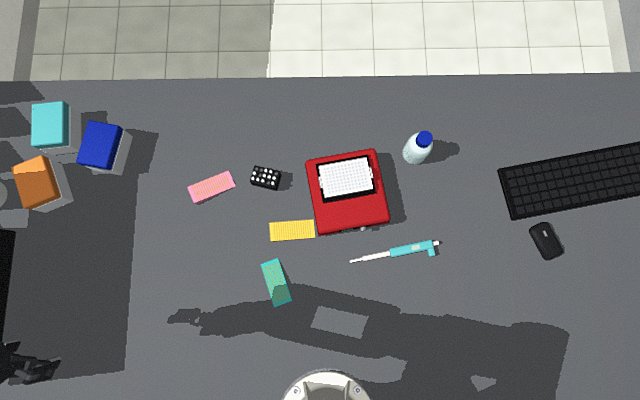

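View pics/wrist0.png

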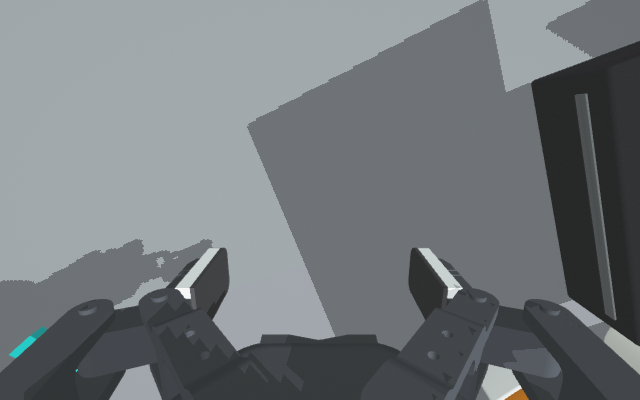

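Top view: the wedge is yellow at about (269–316, 220–241) with its thin end to the right. The red shaker is at (306–390, 150–235), the rack at (265,177), the pipette at (350–440, 240–262) and the bottle at (418,148). Next I'll measure them.

```bash
cat > h.py <<'E'
import numpy as np, cv2
from scipy.spatial.transform import Rotation as R
from rig import r
def cam(n,s=None):
    c=r.calibration(n)
    if n=="wrist":
        s=s or r.sense(); T=c["T_tool_cam"]; Rt=R.from_euler("xyz",s["tcp_rot"]).as_matrix()
        return c["mtx"],Rt@T[:3,3]+s["eef_pos"],Rt@T[:3,:3]
    return c["mtx"],np.array(c["origin"]),R.from_euler("xyz",c["attitude"]).as_matrix()
def cast(n,px,z,s=None):
    K,o,A=cam(n,s); px=np.atleast_2d(px).astype(float)
    d=(A@np.linalg.inv(K)@np.c_[px,np.ones(len(px))].T).T
    return o+d*((z-o[2])/d[:,2])[:,None]
def proj(n,P,s=None):
    K,o,A=cam(n,s); q=(K@A.T@(np.atleast_2d(P)-o).T).T
    return q[:,:2]/q[:,2:]
def quad(m):
    cs,_=cv2.findContours(m,cv2.RETR_EXTERNAL,cv2.CHAIN_APPROX_NONE)
    c=max(cs,key=cv2.contourArea); return c
E
python3 - <<'E'
from h import *
for n in ("top","scene"):
    im=cv2.imread(f"pics/{n}0.png"); hsv=cv2.cvtColor(im,cv2.COLOR_BGR2HSV)
    y=cv2.inRange(hsv,(18,120,80),(32,255,255)); rd=cv2.inRange(hsv,(0,200,70),(6,255,255))|cv2.inRange(hsv,(174,200,70),(180,255,255))
    if n=="scene": rd[:150]=0
    for nm,m in(("wedge",y),("red",rd)):
        c=quad(m); h=cv2.convexHull(c)
        ap=cv2.approxPolyDP(h,2.5,True)[:,0]; print(n,nm,cv2.contourArea(c)); 
        for z in ((0,2,20) if nm=="wedge" else (16,68)):print(z,np.c_[ap,cast(n,ap,z).round(0)[:,:2]].tolist())
    cv2.imwrite(f"pics/{n}z.png",cv2.resize(im[120:280,230:470] if n=="top" else im[160:310,180:420],None,fx=3.3,fy=3.3,interpolation=cv2.INTER_CUBIC))
E
```

```text
top wedge 776.0
0 [[313.0, 220.0, 518.0, 30.0], [314.0, 237.0, 471.0, 28.0], [270.0, 240.0, 465.0, 149.0], [269.0, 223.0, 512.0, 152.0]]
2 [[313.0, 220.0, 518.0, 30.0], [314.0, 237.0, 471.0, 28.0], [270.0, 240.0, 464.0, 149.0], [269.0, 223.0, 512.0, 152.0]]
20 [[313.0, 220.0, 516.0, 30.0], [314.0, 237.0, 469.0, 27.0], [270.0, 240.0, 463.0, 146.0], [269.0, 223.0, 509.0, 150.0]]
top red 166.5
16 [[373.0, 149.0, 717.0, -142.0], [376.0, 160.0, 684.0, -149.0], [339.0, 229.0, 490.0, -41.0], [319.0, 234.0, 477.0, 14.0], [306.0, 161.0, 684.0, 48.0]]
68 [[373.0, 149.0, 699.0, -135.0], [376.0, 160.0, 669.0, -142.0], [339.0, 229.0, 484.0, -39.0], [319.0, 234.0, 472.0, 13.0], [306.0, 161.0, 668.0, 46.0]]
scene wedge 841.0
0 [[323.0, 230.0, 511.0, 25.0], [329.0, 220.0, 470.0, 24.0], [377.0, 224.0, 437.0, 137.0], [372.0, 243.0, 509.0, 148.0], [324.0, 233.0, 520.0, 32.0]]
2 [[323.0, 230.0, 513.0, 26.0], [329.0, 220.0, 472.0, 25.0], [377.0, 224.0, 439.0, 138.0], [372.0, 243.0, 511.0, 148.0], [324.0, 233.0, 522.0, 33.0]]
20 [[323.0, 230.0, 533.0, 34.0], [329.0, 220.0, 493.0, 33.0], [377.0, 224.0, 461.0, 143.0], [372.0, 243.0, 531.0, 153.0], [324.0, 233.0, 542.0, 41.0]]
scene red 5786.5
16 [[249.0, 191.0, 460.0, -206.0], [323.0, 201.0, 423.0, -12.0], [324.0, 212.0, 464.0, 8.0], [303.0, 268.0, 662.0, 42.0], [219.0, 254.0, 697.0, -146.0], [219.0, 238.0, 651.0, -175.0]]
68 [[249.0, 191.0, 523.0, -165.0], [323.0, 201.0, 488.0, 15.0], [324.0, 212.0, 526.0, 33.0], [303.0, 268.0, 710.0, 65.0], [219.0, 254.0, 742.0, -109.0], [219.0, 238.0, 700.0, -136.0]]
```

View pics/topz.png

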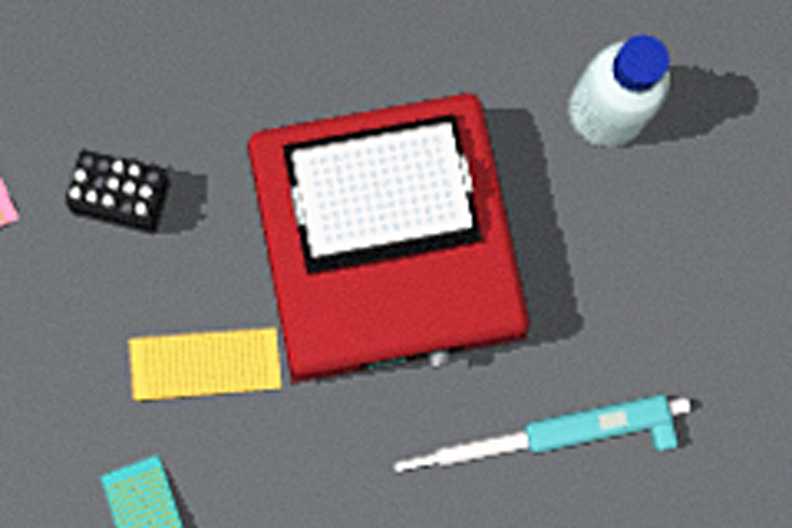

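View pics/scenez.png

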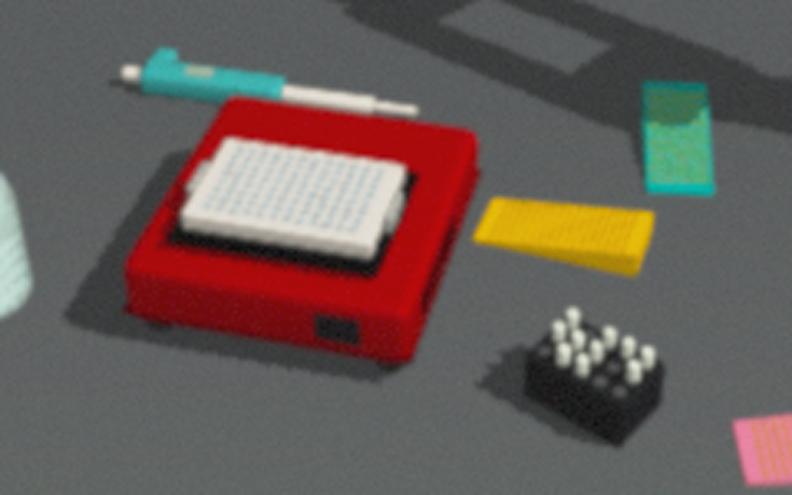

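```bash
python3 - <<'E'
from h import *
im=cv2.imread("pics/top0.png"); hsv=cv2.cvtColor(im,cv2.COLOR_BGR2HSV)
rd=cv2.inRange(hsv,(0,150,60),(8,255,255))|cv2.inRange(hsv,(172,150,60),(180,255,255))
rd=cv2.morphologyEx(rd,cv2.MORPH_CLOSE,np.ones((5,5)))
n,l,st,_=cv2.connectedComponentsWithStats(rd); i=l[225,350]; m=(l==i).astype(np.uint8)
h=cv2.convexHull(quad(m)); print(st[i])
P=cast("top",h[:,0],68)[:,:2]
rc=cv2.minAreaRect(P.astype(np.float32)); print(rc); print(cv2.boxPoints(rc))
y=cv2.inRange(hsv,(18,100,60),(34,255,255)); 
c=quad(y); h=cv2.convexHull(c)[:,0]
Pw=cast("top",h,5)[:,:2]; rc=cv2.minAreaRect(Pw.astype(np.float32)); print(rc); print(cv2.boxPoints(rc))
# other bystanders
for nm,lo,hi in (("cap",(105,150,60),(130,255,255)),("teal",(80,100,80),(98,255,255))):
    m=cv2.inRange(hsv,lo,hi); cs,_=cv2.findContours(m,0,1)
    for c in cs:
        if cv2.contourArea(c)>20: print(nm,cast("top",c[:,0],0)[:,:2].min(0),cast("top",c[:,0],0)[:,:2].max(0))
print(cast("top",[[350,262],[250,168],[254,188],[277,190],[281,170]],10)[:,:2].round(0))
E
```

```text
[ 305  149   85   87 3398]
((586.0184326171875, -61.85645294189453), (205.75816345214844, 192.82833862304688), 9.911998748779297)
[[ 468.07867    15.409445]
 [ 501.2713   -174.54062 ]
 [ 703.9582   -139.12234 ]
 [ 670.76556    50.827713]]
((491.2777404785156, 88.9444808959961), (52.4169807434082, 123.49435424804688), 3.963984489440918)
[[460.8634   148.73216 ]
 [469.4005    25.533243]
 [521.6921    29.1568  ]
 [513.15497  152.35571 ]]
cap [ 728.70127933 -315.65195704] [ 774.25015709 -268.44400038]
cap [673.34012966 582.31336116] [822.13400384 706.69809461]
teal [287.86898006  91.1777995 ] [415.14505085 172.97463811]
teal [ 414.67443504 -300.21598025] [ 458.54542933 -177.18834763]
teal [738.85947205 737.76341956] [882.81773621 853.25211002]
[[401. -69.]
 [668. 206.]
 [610. 194.]
 [603. 130.]
 [661. 119.]]
```

```bash
cat >> h.py <<'E'
def go(p,yaw,tilt=0.):
    s=r.sense(); A=R.from_euler("xyz",s["tcp_rot"]); B=R.from_euler("xyz",[np.pi,0,yaw])*R.from_euler("y",tilt)
    print("from",s["eef_pos"].round(1),"t",s["clock"],"F",s["contact_force"].round(1),"shift cm",(A.inv().apply(np.array(p)-s["eef_pos"])/10).round(2),"turn deg",np.degrees((A.inv()*B).as_rotvec()).round(1))
E
python3 -c "
from h import *
go([483,190,150],1.640)"
```

```text
from [217.6 585.5 230.7] t 0.15 F [-0.7 -0.3  1.3] shift cm [-38.66 -27.82   8.1 ] turn deg [-0.1  0.  65.7]
```

Emit:
jog_arm:
  series:
    - [[-38.7,-27.8,8.1,0,0,65.7,1.5],[-38.7,-27.8,8.1,0,0,65.7,1.5],[-38.7,-27.8,8.1,0,0,65.7,1.5],[-38.7,-27.8,8.1,0,0,65.7,1.5],[-38.7,-27.8,8.1,0,0,65.7,1.5]]
  newtons: 40

```text
clock: 0.78
eef_pos: [390.4, 328.5, 178.6]
tcp_rot: [3.141, -0.0, 1.842]
contact_force: [1.6, -0.0, -0.4]
opening: 0.176
```

```bash
python3 -c "
from h import *
go([483,190,150],1.640)"
```

```text
from [390.4 328.5 178.6] t 0.775 F [ 1.6 -0.  -0.4] shift cm [-15.83   5.2    2.86] turn deg [ 0.  -0.  11.6]
```

Emit:
jog_arm:
  series:
    - [[0,0,0,0,0,0,1.5],[0,0,0,0,0,0,1.5]]

```text
clock: 1.02
eef_pos: [389.7, 330.3, 179.0]
tcp_rot: [-3.142, -0.0, 1.848]
contact_force: [-0.1, 0.0, -0.3]
opening: 0.174
```

```bash
python3 -c "
from h import *
go([483,190,60],1.640)"
```

```text
from [389.7 330.3 179. ] t 1.025 F [-0.1  0.  -0.3] shift cm [-16.05   5.13  11.89] turn deg [-0.  -0.  11.9]
```

Emit:
jog_arm:
  series:
    - [[-16.1,5.1,11.9,0,0,11.9,1.5],[-16.1,5.1,11.9,0,0,11.9,1.5],[-16.1,5.1,11.9,0,0,11.9,1.5],[-16.1,5.1,11.9,0,0,11.9,1.5],[-16.1,5.1,11.9,0,0,11.9,1.5]]

```text
clock: 1.65
eef_pos: [482.6, 189.9, 59.5]
tcp_rot: [-3.141, 0.0, 1.641]
contact_force: [-0.6, 0.8, 0.2]
opening: 0.176
```

```bash
python3 -c "
from h import *
s=r.sense()
go([483,182,7],1.640)
im=r.grab_frame('wrist');cv2.imwrite('pics/w1.png',im[:,:,::-1])
for P in ([488.5,2.3,16],[487,149,0],[495,29,2]): print(proj('wrist',P,s))
"
```

```text
from [482.6 189.9  59.5] t 1.65 F [-0.6  0.8  0.2] shift cm [-0.79 -0.01  5.25] turn deg [-0.1  0.   0.1]
[[311.41993426 440.88300177]]
[[322.51337894 268.36728096]]
[[321.60374175 399.98030803]]
```

View pics/w1.png

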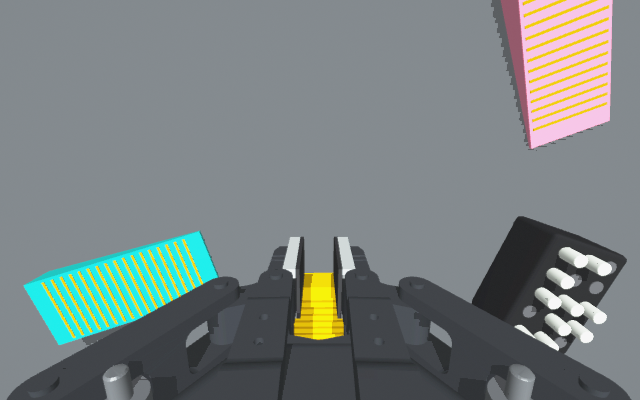

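The wrist view shows the wedge's thick end at about (320,272), centred between the fingers. That is close to the predicted (322,268). Descending now.

Emit:
jog_arm:
  series:
    - [[-0.5,0,5.25,0,0,0,1.5],[-0.5,0,5.25,0,0,0,1.5],[-0.5,0,5.25,0,0,0,1.5]]

```text
clock: 2.08
eef_pos: [483.5, 185.7, 9.0]
tcp_rot: [3.14, -0.0, 1.642]
contact_force: [0.9, 0.5, -0.1]
opening: 0.18
```

Emit:
jog_arm:
  series:
    - [[-0.5,0,0,0,0,0,1.5],[-1.0,0,0,0,0,0,1.5],[-1.5,0,0,0,0,0,1.5],[-2.0,0,0,0,0,0,1.5],[-2.5,0,0,0,0,0,1.5]]

```text
clock: 2.7
eef_pos: [484.9, 158.9, 7.4]
tcp_rot: [-3.142, 0.0, 1.64]
contact_force: [-0.0, -0.6, -0.6]
opening: 0.174
```

```bash
cat > look.py <<'E'
from h import *
import sys
n=sys.argv[1]; s=r.sense()
print(s["clock"],s["eef_pos"].round(1),s["contact_force"].round(2))
im=r.grab_frame("top")[:,:,::-1].copy(); im2=r.grab_frame("scene")[:,:,::-1].copy()
cv2.imwrite(f"pics/{n}.png",np.vstack([cv2.resize(im[140:270,230:410],(720,520),interpolation=cv2.INTER_CUBIC)]))
cv2.imwrite(f"pics/{n}s.png",cv2.resize(im2[160:290,210:390],(720,520),interpolation=cv2.INTER_CUBIC))
hsv=cv2.cvtColor(im,cv2.COLOR_BGR2HSV)
rd=cv2.inRange(hsv,(0,150,60),(8,255,255))|cv2.inRange(hsv,(172,150,60),(180,255,255))
rd=cv2.morphologyEx(rd,cv2.MORPH_CLOSE,np.ones((5,5)))
l=cv2.connectedComponentsWithStats(rd)[1]; m=(l==l[225,350]).astype(np.uint8)
print("shaker",cv2.minAreaRect(cast("top",quad(m)[:,0],68)[:,:2].astype(np.float32)))
E
python3 look.py p1
```

```text
2.7 [484.9 158.9   7.4] [-0.04 -0.58 -0.58]
shaker ((586.3277587890625, -61.82405090332031), (205.7492218017578, 192.82701110839844), 9.92618179321289)
```

View pics/p1.png

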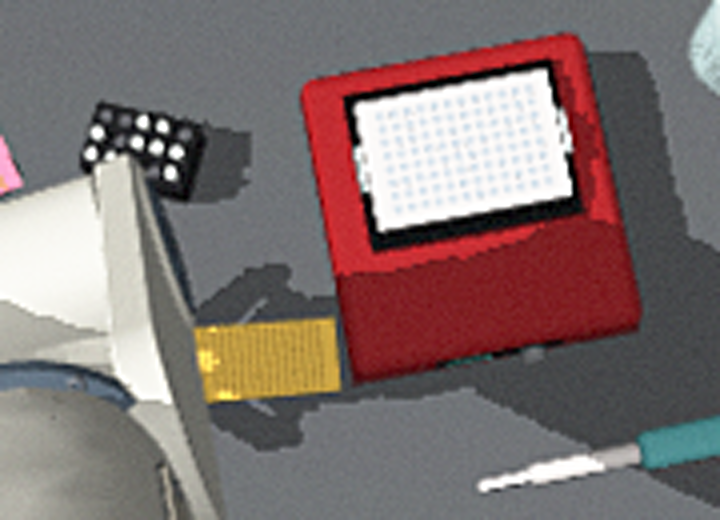

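View pics/p1s.png

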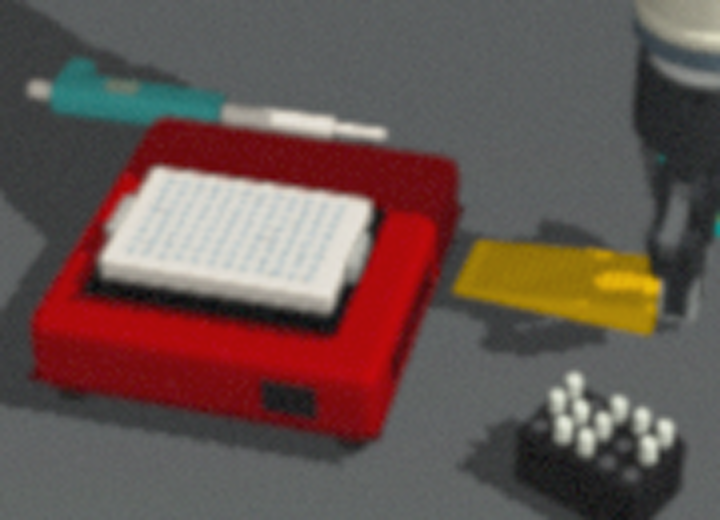

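Fingers are at the wedge's thick end, and the shaker and rack are unmoved. I'll push 30 mm now, which is still short of any contact with the foot.

Emit:
jog_arm:
  series:
    - [[-0.6,-0.04,0,0,0,0,1.5],[-1.2,-0.08,0,0,0,0,1.5],[-1.8,-0.12,0,0,0,0,1.5],[-2.4,-0.16,0,0,0,0,1.5],[-3.0,-0.2,0,0,0,0,1.5]]

```text
clock: 3.42
eef_pos: [484.9, 128.9, 7.4]
tcp_rot: [-3.141, 0.0, 1.641]
contact_force: [-0.6, -0.2, -1.4]
opening: 0.175
```

```bash
python3 look.py p2
```

```text
3.425 [484.9 128.9   7.4] [-0.63 -0.16 -1.41]
shaker ((586.1534423828125, -61.77195739746094), (206.03781127929688, 192.96417236328125), 9.905150413513184)
```

View pics/p2.png

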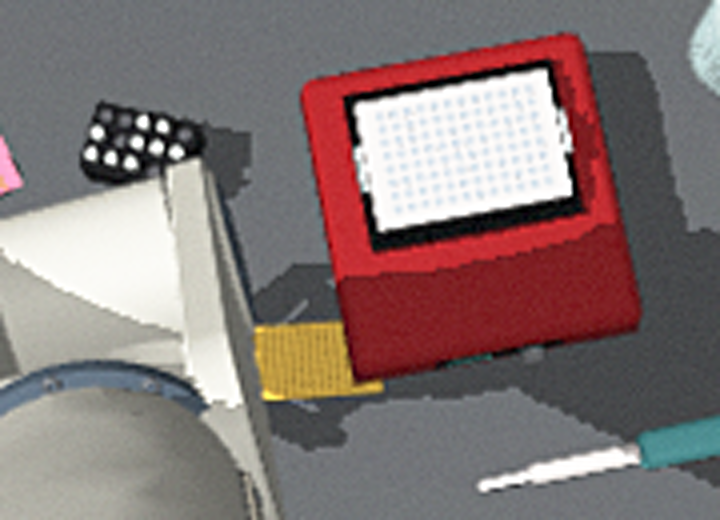

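View pics/p2s.png

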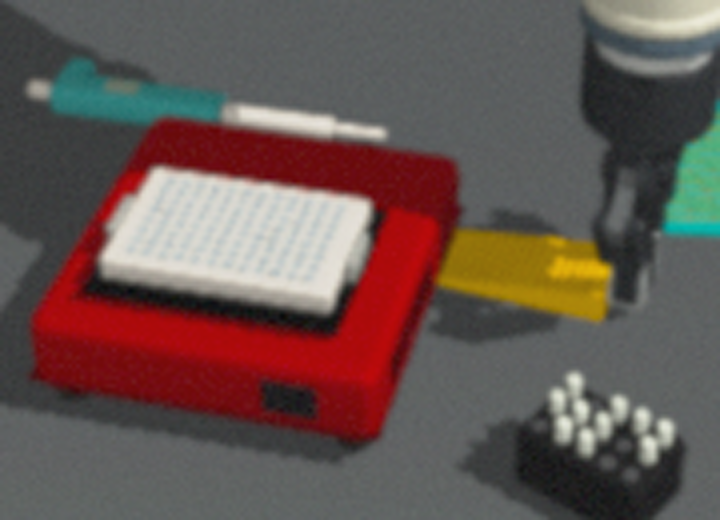

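The wedge now pokes under the front-left corner, and its thin tip shows at top-crop (383,390). Working out its pose relative to the foot.

```bash
python3 - <<'E'
from h import *
print("thin tip",cast("top",[[230+382/4,140+390/4]],1), "thick bottom",cast("scene",[[210+605/4,160+318/4]],0))
print(cast("top",[[230+262/4,140+402/4]],10))
go([484,116,7],1.640)
E
```

```text
thin tip [[469.19261403  -3.7567835    1.        ]] thick bottom [[ 5.06873690e+02  1.20792161e+02 -1.13686838e-13]]
[[461.26591138  78.22347259  10.        ]]
from [484.9 128.7   7.4] t 3.525 F [ 0.4 -1.1 -0.1] shift cm [-1.26 -0.18  0.04] turn deg [-0.  0.  0.]
```

Emit:
jog_arm:
  series:
    - [[-0.3,-0.02,0,0,0,0,1.5],[-0.6,-0.04,0,0,0,0,1.5],[-0.6,-0.04,0,0,0,0,1.5]]

```text
clock: 3.9
eef_pos: [485.0, 123.2, 7.4]
tcp_rot: [-3.142, 0.0, 1.641]
contact_force: [-0.2, -1.5, 0.6]
opening: 0.173
```

Emit:
jog_arm:
  series:
    - [[-0.2,-0.01,0,0,0,0,1.5],[-0.2,-0.01,0,0,0,0,1.5]]

```text
clock: 4.15
eef_pos: [485.0, 121.3, 7.4]
tcp_rot: [3.142, 0.0, 1.641]
contact_force: [-0.9, -0.5, 0.0]
opening: 0.171
```

Emit:
jog_arm:
  series:
    - [[-0.2,-0.01,0,0,0,0,1.5],[-0.2,-0.01,0,0,0,0,1.5]]

```text
clock: 4.4
eef_pos: [485.1, 119.2, 7.4]
tcp_rot: [-3.142, 0.0, 1.641]
contact_force: [0.4, -0.1, -0.3]
opening: 0.17
```

Emit:
jog_arm:
  series:
    - [[-0.2,-0.01,0,0,0,0,1.5],[-0.2,-0.01,0,0,0,0,1.5]]

```text
clock: 4.65
eef_pos: [485.1, 117.2, 7.4]
tcp_rot: [-3.141, 0.0, 1.641]
contact_force: [-0.1, -0.7, -0.4]
opening: 0.174
```

Emit:
jog_arm:
  series:
    - [[-0.2,-0.01,0,0,0,0,1.5],[-0.2,-0.01,0,0,0,0,1.5]]

```text
clock: 4.9
eef_pos: [485.1, 115.2, 7.4]
tcp_rot: [-3.142, 0.0, 1.641]
contact_force: [0.0, -0.1, 0.4]
opening: 0.175
```

Emit:
jog_arm:
  series:
    - [[-0.2,-0.01,0,0,0,0,1.5],[-0.2,-0.01,0,0,0,0,1.5]]

```text
clock: 5.15
eef_pos: [485.2, 113.2, 7.4]
tcp_rot: [-3.142, 0.0, 1.64]
contact_force: [-1.0, 0.1, -0.6]
opening: 0.175
```

Emit:
jog_arm:
  series:
    - [[-0.2,-0.01,0,0,0,0,1.5],[-0.2,-0.01,0,0,0,0,1.5]]

```text
clock: 5.4
eef_pos: [485.2, 111.2, 7.4]
tcp_rot: [3.142, 0.0, 1.641]
contact_force: [-0.3, 0.6, 0.3]
opening: 0.175
```

Emit:
jog_arm:
  series:
    - [[-0.2,-0.01,0,0,0,0,1.5],[-0.2,-0.01,0,0,0,0,1.5]]

```text
clock: 5.65
eef_pos: [485.2, 109.2, 7.4]
tcp_rot: [-3.142, 0.0, 1.641]
contact_force: [0.2, -0.0, -0.8]
opening: 0.174
```

Emit:
jog_arm:
  series:
    - [[-0.2,-0.01,0,0,0,0,1.5],[-0.2,-0.01,0,0,0,0,1.5]]

```text
clock: 5.9
eef_pos: [485.3, 107.2, 7.4]
tcp_rot: [-3.142, 0.0, 1.641]
contact_force: [0.5, 0.7, -0.8]
opening: 0.179
```

```bash
python3 look.py p3
```

```text
5.9 [485.3 107.2   7.4] [ 0.52  0.67 -0.76]
shaker ((586.1676025390625, -61.60450744628906), (205.4974365234375, 193.46249389648438), 9.78179931640625)
```

View pics/p3s.png

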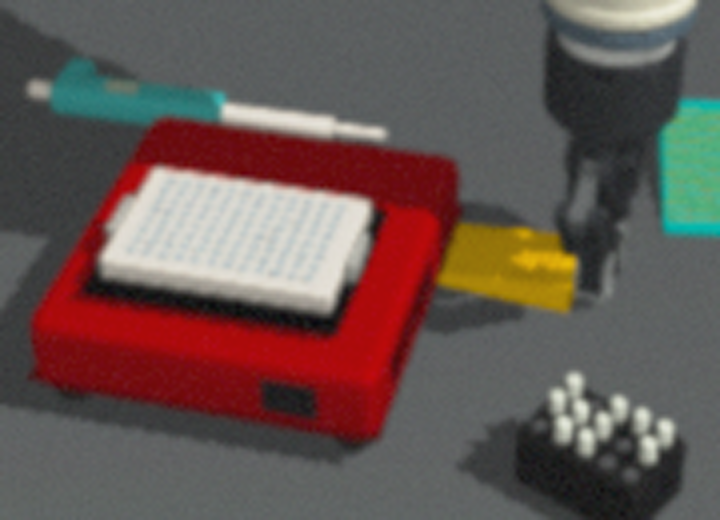

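View pics/p3.png

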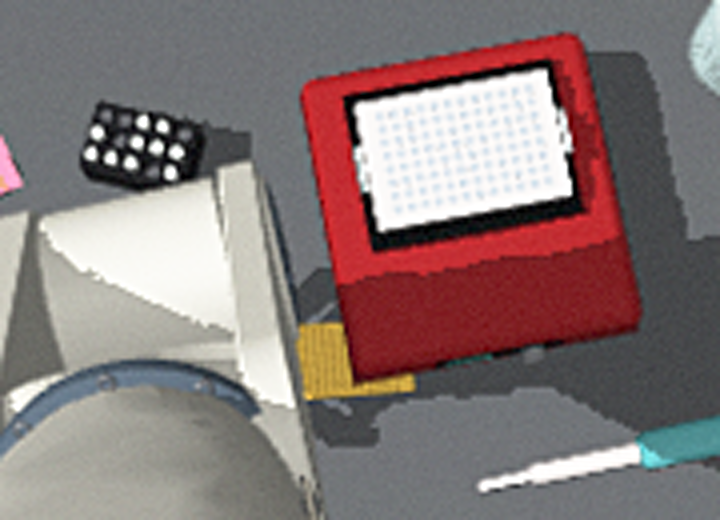

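The wedge has moved under by about 22 mm (tip at crop (414,388)) and the shaker hasn't moved. Continuing.

Emit:
jog_arm:
  series:
    - [[-0.2,-0.01,0,0,0,0,1.5],[-0.2,-0.01,0,0,0,0,1.5]]

```text
clock: 6.25
eef_pos: [485.4, 105.2, 7.4]
tcp_rot: [-3.142, 0.0, 1.641]
contact_force: [-0.7, 0.2, -0.5]
opening: 0.172
```

Emit:
jog_arm:
  series:
    - [[-0.2,-0.01,0,0,0,0,1.5],[-0.2,-0.01,0,0,0,0,1.5]]

```text
clock: 6.5
eef_pos: [485.4, 103.2, 7.4]
tcp_rot: [3.142, 0.0, 1.641]
contact_force: [1.5, -0.3, 0.2]
opening: 0.172
```

Emit:
jog_arm:
  series:
    - [[-0.2,-0.01,0,0,0,0,1.5],[-0.2,-0.01,0,0,0,0,1.5]]

```text
clock: 6.75
eef_pos: [485.4, 101.2, 7.4]
tcp_rot: [-3.142, 0.0, 1.641]
contact_force: [-0.8, -0.3, -0.3]
opening: 0.17
```

Emit:
jog_arm:
  series:
    - [[-0.2,-0.01,0,0,0,0,1.5],[-0.2,-0.01,0,0,0,0,1.5]]

```text
clock: 7.0
eef_pos: [485.5, 99.2, 7.4]
tcp_rot: [-3.142, 0.0, 1.641]
contact_force: [-0.2, -0.2, -1.1]
opening: 0.178
```

Emit:
jog_arm:
  series:
    - [[-0.2,-0.01,0,0,0,0,1.5],[-0.2,-0.01,0,0,0,0,1.5]]

```text
clock: 7.25
eef_pos: [485.5, 97.2, 7.4]
tcp_rot: [-3.142, 0.0, 1.64]
contact_force: [0.2, -0.2, -0.2]
opening: 0.176
```

```bash
python3 look.py p4; python3 -c "
from h import *
for i in range(4):
    s=r.sense(); print(s['contact_force'].round(2),s['wrist_torque'].round(2)); r.grab_frame('top')"
```

```text
7.25 [485.5  97.2   7.4] [ 0.24 -0.18 -0.18]
shaker ((586.338134765625, -61.68132019042969), (205.65078735351562, 193.17506408691406), 9.724336624145508)
[ 0.41 -0.25 -0.26] [ 0.03 -0.02  0.03]
[-0.03  0.59 -0.39] [ 0.   -0.01  0.02]
[0.03 0.33 0.64] [ 0.02 -0.03  0.  ]
[ 0.21 -0.11  0.5 ] [-0.03  0.    0.01]
```

View pics/p4s.png

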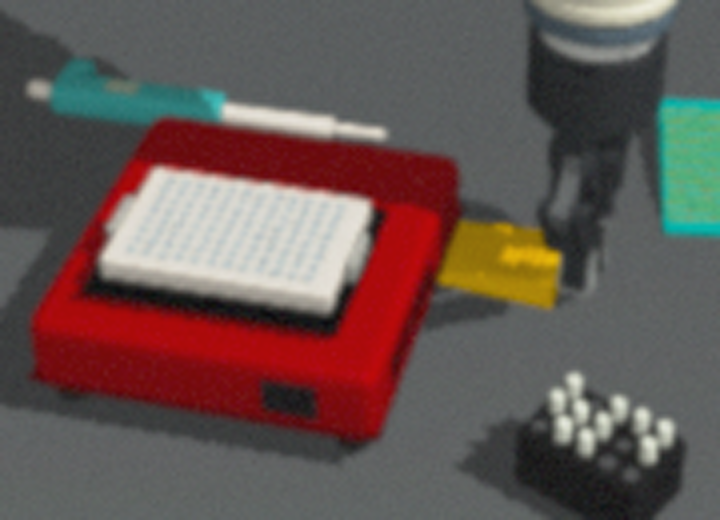

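No resistance yet, and the wedge's thick corner is at scene-crop (555,307). Continuing.

Emit:
jog_arm:
  series:
    - [[-0.2,-0.01,0,0,0,0,1.5],[-0.2,-0.01,0,0,0,0,1.5]]

```text
clock: 7.8
eef_pos: [485.6, 95.3, 7.4]
tcp_rot: [3.142, -0.0, 1.641]
contact_force: [-0.1, 0.3, 0.2]
opening: 0.179
```

Emit:
jog_arm:
  series:
    - [[-0.2,-0.01,0,0,0,0,1.5],[-0.2,-0.01,0,0,0,0,1.5]]

```text
clock: 8.05
eef_pos: [485.7, 93.3, 7.4]
tcp_rot: [3.141, -0.0, 1.64]
contact_force: [-0.0, 3.3, -1.0]
opening: 0.172
```

```bash
python3 look.py p5; python3 -c "
from h import *
for i in range(4):
    s=r.sense(); print(s['contact_force'].round(2),s['wrist_torque'].round(2)); r.grab_frame('top')"
```

```text
8.05 [485.7  93.3   7.4] [-0.05  3.35 -0.98]
shaker ((586.4666137695312, -61.61479187011719), (205.74441528320312, 193.7258758544922), 9.906014442443848)
[-0.28  2.51 -0.01] [ 0.44 -0.03  0.01]
[-0.07  2.78 -1.28] [ 0.44 -0.03  0.04]
[ 0.26  2.89 -0.77] [ 0.46 -0.02  0.01]
[ 0.43  3.47 -0.13] [ 0.48 -0.05 -0.  ]
```

Resistance jumped to about 3 N at TCP y 93.3, so the wedge is snug. Now I'll back off, lift and move over the corner.

Emit:
jog_arm:
  series:
    - [[1.0,0,0,0,0,0,1.5],[2.0,0,0,0,0,0,1.5],[2.0,0,-5,0,0,0,1.5],[2.0,0,-10,0,0,0,0],[2.0,0,-10,0,0,0,0]]

```text
clock: 8.98
eef_pos: [486.7, 114.5, 110.9]
tcp_rot: [3.135, -0.001, 1.641]
contact_force: [1.1, 0.3, -0.6]
opening: 0.002
```

```bash
python3 look.py p6; python3 -c "
from h import *
go([488.5,3,85],1.640)"
```

```text
8.975 [486.7 114.5 110.9] [ 1.11  0.26 -0.62]
shaker ((586.1943969726562, -61.825653076171875), (205.43560791015625, 192.828369140625), 9.912002563476562)
from [484.2 113.7 107.7] t 9.075 F [ 1.  -0.2 -0.6] shift cm [-11.07  -0.35   2.27] turn deg [ 0.1 -0.   0.1]
```

View pics/p6s.png

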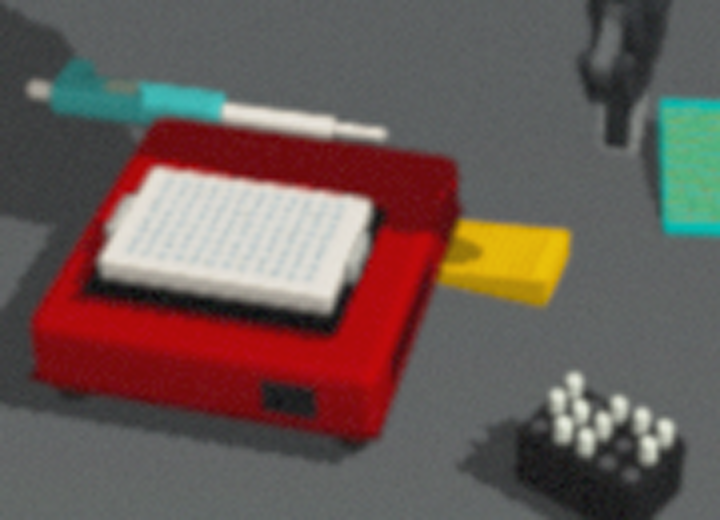

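View pics/p6.png

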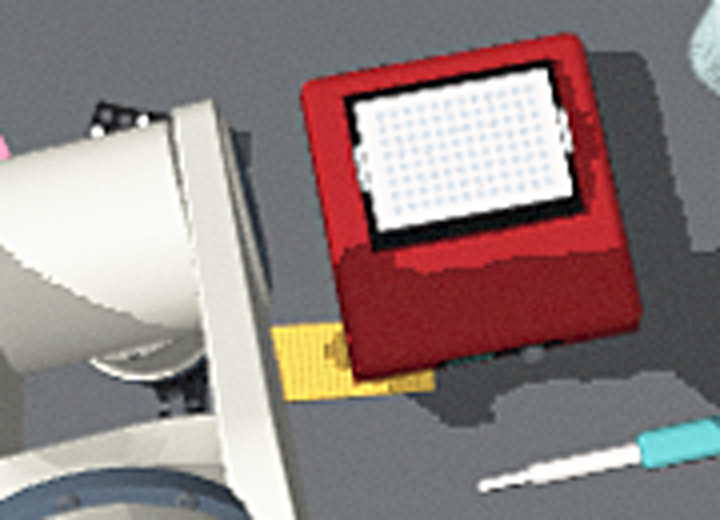

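The wedge is flat under the corner, with its tip at top-crop (435,388) and thick end at scene-crop (548–570, 230–305). The shaker is unmoved. Moving above the corner.

Emit:
jog_arm:
  series:
    - [[-5.5,-0.2,1.1,0,0,0,0],[-11.1,-0.35,2.3,0,0,0,0],[-11.1,-0.35,2.3,0,0,0,0],[-11.1,-0.35,2.3,0,0,0,0]]

```text
clock: 9.57
eef_pos: [487.6, 2.4, 83.3]
tcp_rot: [-3.139, -0.0, 1.64]
contact_force: [-0.1, 0.5, 0.1]
opening: 0.001
```

```bash
python3 - <<'E'
from h import *
c=[-97.5,64.2]
t=cast("top",[[230+435/4,140+388/4]],1)[0,:2]; k=cast("scene",[[210+548/4,160+305/4]],0)[0,:2]
d=np.array([.069,-.998]); n=np.array([.998,.069]); f=np.array([488.5,2.3])
print(t,k,"tip->foot along",(f-t)@d+60,"lat",(f-t)@n-25,"thick->foot",(f-k)@d-60,"lat",(f-k)@n+25)
go([488.5,3,70],1.640)
E
```

```text
[470.05701078 -40.26333924] [509.36368539  86.19496334] tip->foot along 18.79435369621352 lat -3.657026352608728 thick->foot 22.287579123790664 lat -1.6107104938672627
from [487.6   2.4  83.3] t 9.575 F [-0.1  0.5  0.1] shift cm [0.05 0.1  1.33] turn deg [-0.1 -0.  -0. ]
```

The foot sits at wedge x of about +20 mm, y about −3 mm, which is well within limits. Lowering to press.

Emit:
jog_arm:
  series:
    - [[0,0.1,0.6,0,0,0,0],[0,0.1,1.2,0,0,0,0],[0,0.1,1.35,0,0,0,0]]

```text
clock: 9.95
eef_pos: [489.1, 3.0, 70.3]
tcp_rot: [-3.141, -0.0, 1.642]
contact_force: [0.3, 0.0, -0.6]
opening: -0.002
```

Emit:
jog_arm:
  series:
    - [[0,0,0.1,0,0,0,0],[0,0,0.1,0,0,0,0]]

```text
clock: 10.2
eef_pos: [489.5, 2.5, 69.9]
tcp_rot: [3.142, 0.0, 1.641]
contact_force: [0.5, 0.0, -0.2]
opening: -0.001
```

Emit:
jog_arm:
  series:
    - [[0,0,0.05,0,0,0,0],[0,0,0.05,0,0,0,0]]

```text
clock: 10.45
eef_pos: [489.5, 2.3, 69.5]
tcp_rot: [3.141, 0.0, 1.64]
contact_force: [1.0, -0.4, -0.9]
opening: 0.002
```

Emit:
jog_arm:
  series:
    - [[0,0,0.05,0,0,0,0],[0,0,0.1,0,0,0,0],[0,0,0.1,0,0,0,0]]

```text
clock: 10.82
eef_pos: [489.4, 2.4, 68.4]
tcp_rot: [-3.142, -0.0, 1.641]
contact_force: [0.9, 0.7, 0.3]
opening: -0.002
```

Emit:
jog_arm:
  series:
    - [[0,0,0.05,0,0,0,0],[0,0,0.05,0,0,0,0]]

```text
clock: 11.08
eef_pos: [489.5, 2.3, 67.9]
tcp_rot: [-3.142, 0.0, 1.641]
contact_force: [0.1, 0.9, 0.0]
opening: -0.0
```

Emit:
jog_arm:
  series:
    - [[0,0,0.05,0,0,0,0],[0,0,0.05,0,0,0,0]]

```text
clock: 11.32
eef_pos: [489.4, 2.4, 67.7]
tcp_rot: [-3.142, -0.0, 1.641]
contact_force: [-1.3, 0.2, 5.1]
opening: -0.007
```

Emit:
jog_arm:
  series:
    - [[0,0,0.04,0,0,0,0],[0,0,0.04,0,0,0,0],[0,0,0.04,0,0,0,0]]

```text
clock: 11.7
eef_pos: [489.5, 2.4, 67.6]
tcp_rot: [3.142, -0.0, 1.641]
contact_force: [-3.1, 0.5, 9.7]
opening: -0.002
```

```bash
python3 look.py p7; python3 -c "
from h import *
for i in range(6):
    s=r.sense(); print(s['eef_pos'].round(2),s['contact_force'].round(2),s['wrist_torque'].round(2)); r.grab_frame('top')"
```

```text
11.7 [489.5   2.4  67.6] [-3.09  0.53  9.73]
shaker ((612.5087890625, 13.445556640625), (1853.3662109375, 1080.145263671875), 89.12347412109375)
[489.49   2.41  67.61] [-3.98  0.63 10.72] [0.08 0.55 0.  ]
[489.49   2.38  67.61] [-2.95  0.47  9.61] [0.05 0.5  0.04]
[489.51   2.4   67.61] [-3.7   0.12 10.36] [ 0.08  0.51 -0.04]
[489.48   2.41  67.6 ] [-2.93 -0.62 10.82] [0.09 0.55 0.05]
[489.5    2.42  67.64] [-2.49  0.45 10.61] [ 0.07  0.49 -0.01]
[489.48   2.38  67.63] [-2.32  0.37  9.22] [ 0.09  0.54 -0.01]
```

View pics/p7s.png

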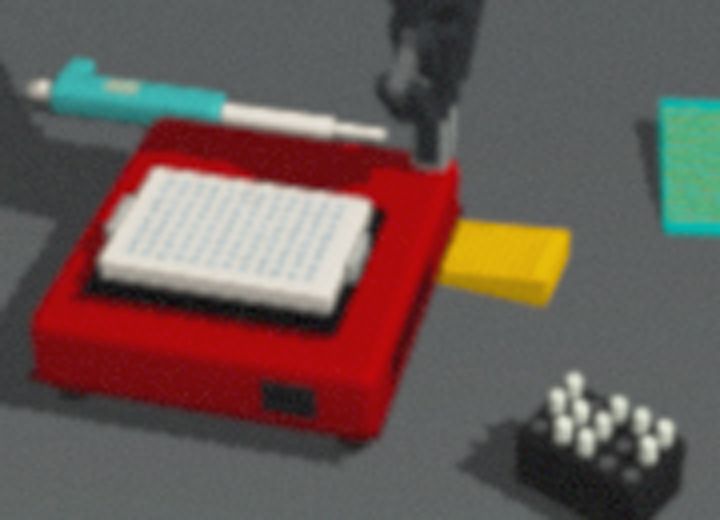

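```bash
python3 -c "
from h import *
s=r.sense(); print(s['clock'],s['eef_pos'].round(2),s['contact_force'].round(2)); print(r.sign_off())"
```

```text
12.1 [489.47   2.4   67.6 ] [-3.38  1.44 10.31]
the job is handed in; nothing more can be done
None
```

I slid the wedge along the bench, thin end first, until it was snug under the short foot. I then pressed down on that corner and handed the job in at 12.1 s with the fingertips still pressing. No verdict was reported.

- **Wedge:** the push stayed near zero, then jumped to about 3 N within a 2 mm step, and I stopped there. By the images, the foot sits about 20 mm ahead of the wedge's middle (40 mm in from the thin edge) and about 3 mm off its centre line. The wedge lay flat.
- **Press:** the fingertips met the corner about 68 mm up, as expected for a level shaker. They are pressing with about 10 N within about 1 mm of the spot, plus about 3 N sideways. The corner gave only a few tenths of a millimetre, with no rocking felt.
- **Shaker and bystanders:** the last clear fit, just before the press, put the shaker within about 0.3 mm and 0.1° of its start. The rack and pipette looked unmoved in the last picture. I did not re-measure the bottle, but the arm never went near it.
- **Failed check:** the top-camera fit of the shaker during the final press was invalid because the arm hid it. For that moment I relied on the scene picture, which looked unchanged. I did not measure the shaker's tilt or the force on the wedge directly. Both are inferred from the stiff press and the pictures.

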